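Hold the spring clip open around the job card

ROBOT

A 6-joint arm with a two-finger parallel gripper is mounted at the origin on the work surface. World frame = base frame: x ahead of the robot, y to its left, z up, the work surface at z = 0. Lengths are in mm, angles in rad, forces in N, time in s.
With the tool pointing down it reaches from about 350 to 850 mm from the base axis. Payload 8.1 kg.
Tool frame: the origin (TCP) lies midway between the tips of the shut fingers; the grasp point (between the pads) lies 19 mm behind it (manip.tcp_to_grasp is the distance from the TCP to the grasp point, in mm); z points along the fingers, y is the line along which they close (so a half turn about z gives the same grasp; the last joint's range is limited). The gripper opens to 93 mm and grips with 3 to 60 N. Pads are 15 mm wide; open, the fingers measure 128 mm over their backs; the gripper's body (75 mm by 188 mm) begins 65 mm behind the grasp point.
Start: joints at [-1.321, 0.13, 1.488, -0, 1.523, -0.085], TCP at [197.168, -566.683, 194.835] pointing down, gripper open.
Joint ranges: [-2.96, 2.96], [-0.89, 2.26], [0.02, 2.5], [-1.34, 4.48], [0, 2.73], [-2.66, 2.66]. Speed limits (rad/s): [2.39, 2.39, 2.79, 3.14, 3.14, 3.14].

INTERFACE

Orientations are given as a unit quaternion [w, x, y, z].
In Python, from bench import manip, grab_frame, workorder gives the robot as it stands.
- The arm moves only by the tool jog_arm, never from a script. Its argument "series" is one flat list of numbers, 5 for each row, row after row: the closure, from -1 (fully open) to 1 (shut), then the shift along the tool's x, y, z in units of 25 mm (1.0 is 25 mm), then the turn about the tool's z in units of 8 degrees (1.0 is 8 degrees). A call has 1 to 5 rows; each row is the pose to reach, as a shift and turn from the pose commanded when the call began, along the tool's axes at that moment; what a row does not reach only later rows make up. A row lasts 1/10 s, in which the tool goes at most 50 mm and 8.59 degrees, less where a joint would pass 70% of its speed; a pose out of reach is approached as far as the arm can. A call with a gripper value outside its range is refused whole. The fingers move at their own pace and stop on an object; the grip force is fixed at half the most. Time passes only in rows, so rows that repeat a pose let the fingers close. It gives the time, the measured TCP pose, the force, the opening and the grip force at its end, in the units of the state.
- manip.get_state(): the state, without advancing time (a new reading comes with each control period).
- grab_frame(name): name is "scene" or "side" or "wrist"; returns a dict with "color" (480x640x3 uint8, blue, green, red), "z_map" (480x640 float32, mm along the optical axis (not along the pixel's ray), 0 where there is no reading), "intrinsics" (3x3 intrinsics, pixels), "k1" (the pictures are not rectified: a ray, as slopes to the right and down, at radius r is drawn at 1 + k1 r^2 times it, then the intrinsics apply), "R" (3x3) and "t" (3): a world point X has camera coordinates R X + t. Camera axes: x right, y down, z forward; pixel columns grow to the right and rows downward; lengths in mm; the calibration is good to about 2 mm. A picture is of the moment at which its call begins.
- workorder.job_done(): hands the job in; it is judged then, once.
The state is a dict: "time": time; "joint_pos": joint angles; "dq": joint speeds; "tau": joint torques, N m; "tcp_pos": TCP position; "orientation": TCP orientation; "contact_force": force on the tool from outside, world axes, zero at the start; "ft_torque": the same for the moment, N m; "grip_width": finger opening in mm; "grip_force": force on a finger pad.
Only numpy, scipy, OpenCV 4.12 (cv2) and the standard library are available. Lean on these libraries where they do the work, as an engineer would, in place of code of your own. Each camera call takes 0.05 s, during which the arm holds its last target. There are 200 camera calls.

TASK

Take the big steel spring clip off the brass strip of its rack by pinching its handles, and bring it over the middle of the top edge of the tall job card. Finish holding it there wide open: the gaping jaws reach a good centimetre down either side of the card, clear of both its faces, with only the gripper carrying the clip and the arm still, so that a workmate can slip a stone packet in. Do not drop the clip, do not clip or knock the other card or press hard on the tall one, and leave the other things on the bench alone.

Things in the scene. Friction and masses are not known exactly. Their poses are not given: they have to be found in the camera images.
- clip: Big steel spring clip, 34 mm wide, 83 mm tall, 65 g, clamped 15 mm deep on the rack's brass strip, handles up. Origin mid-pivot; z up to the handles, y along the pivot and strip, x the way handles are pinched and jaws part. This body is the half with both jaw and handle on the -x side; the other half mirrors it. Clamped, jaw tips are 42 mm below the origin.
- bead_a (a point): pinch the two beads together along x to open the jaws: middle of the rounded bead (6 mm thick, 26 mm wide along y) on top of the -x handle; the other handle mirrors it. Clamped: beads 22 mm either side of the origin, 38 mm above it, 49 mm over the outsides. Wide open: about 21 mm over the outsides, 43 mm above the pivot, each half turned 0.35 rad. It shuts as soon as the grip is relaxed.
- clip_jaw (a joint): opening angle between the two clip halves (rad): 0 when clamped on the 3 mm strip, 0.7 when wide open (end stop, jaw tips about 32 mm apart; at 0.4 they are about 20 mm apart). The spring needs about 7 N of pinch at the beads to begin to open and about 11 N to hold fully open.
- tip_a (a point): lowest inner edge of the jaw of the clip's -x half, at mid width; axes as clip
- tip_b (a point): lowest inner edge of the other jaw, at mid width; with the jaws clamped it is 3 mm from tip_a, with the jaws wide open about 32 mm; axes turn with that half. The clip's gape is centred between tip_a and tip_b.
- clip_rack: fixed wooden block 50 x 150 x 25 mm with an upright brass strip, 3 mm thick (x), 140 mm long (y), top edge 100 mm above the bench. Origin under the block's centre
- rack_edge (a point): middle of the brass strip's top edge; x is normal to the strip, y along it
- tall_card: the tall stiff job card, 80 mm wide (y), 3 mm thick (x), standing fixed and upright in a wooden block 45 x 100 x 30 mm, top edge 120 mm above the bench. Origin under the block's centre
- tall_card_edge (a point): middle of the tall card's top edge; x is normal to the card's faces, y along the edge, z up
- low_card: another job card, 110 mm wide (y), 3 mm thick, top edge only 75 mm above the bench, in a fixed wooden block 45 x 120 x 30 mm; not to be clipped. Origin under the block's centre
- hammer: small bench hammer, 220 mm long, lying on the bench (origin under its middle)
- flux_dish: white ceramic dish, 64 mm across, 30 mm high (origin under its centre)
- jar: amber glass jar with steel cap, 52 mm across, 65 mm high (origin under its centre)
- ring_tray: wooden tray with four compartments, 100 x 130 x 30 mm (origin under its centre)
- brush: bench brush, 170 mm long, lying (origin under its middle)
- mandrel: steel tapered ring post on a round foot, 60 mm across, 105 mm high (origin under its centre)
- small_clip: small flat steel clip lying on the bench, about 50 x 20 x 14 mm; not the one to use (origin under its centre)
Mind the look-alikes: they are no part of the job. What is shaped like the tall_card but black is not meant. Leave any green look-alike of the clip alone.

How it is judged:
By the outcome, as a careful person would: the job done as asked, in the order asked, and still so for the second after the job is handed in, while the arm keeps its last pose, push and grip.
It also fails if it takes over 40 s, if anything falls off the work surface, if the arm or the gripper's body presses on something with over 40 N, if the wrist force passes 120 N, or if a joint passes its speed limit or range.

## Working session

There is one attempt and no reset: what is moved stays moved. The work goes in short steps, Python scripts to look and compute and a tool call to move; the robot and the scene stay as the last step left them, time stands still between calls to the robot, and variables do not carry over. Pictures are saved under pics/ and viewed, at most 10 in all, crops included, and the job is handed in when it is done.

Besides the shell and the picture viewer there is one more tool, called after ">>>" by a JSON object that holds its "fn" and its "kwargs". jog_arm: Moves the arm, as the interface text tells. Its arguments: {"type":"object","properties":{"series":{"type":"array","items":{"type":"number"}}},"required":["series"]}

```bash
mkdir -p pics
cat > h.py <<'E'
import numpy as np, cv2
from bench import manip, grab_frame, workorder
def cloud(f):
    """world xyz per pixel (480,640,3), nan where no depth"""
    K=f["intrinsics"];h,w=f["z_map"].shape
    u,v=np.meshgrid(np.arange(w),np.arange(h))
    p=cv2.undistortPoints(np.stack([u,v],-1).reshape(-1,1,2).astype(np.float64),K,np.array([f["k1"],0,0,0.])).reshape(h,w,2)
    z=f["z_map"].astype(float);z[z==0]=np.nan
    c=np.dstack([p*z[...,None],z])
    return (c-f["t"])@f["R"]
E
python3 - <<'E'
from h import *
for n in ("scene","side"):
    f=grab_frame(n);cv2.imwrite(f"pics/{n}0.png",f["color"]);np.savez(f"{n}0.npz",**f)
    print(n,f["k1"],f["intrinsics"][0],-f["R"].T@f["t"])
s=manip.get_state();print({k:np.round(v,3) for k,v in s.items()})
E
```

```text
scene -0.11453673678523418 [458.75252156   0.         318.55333868] [1363.58246679  256.7045747   708.35552162]
side -0.09325493212803967 [459.67815447   0.         320.11485546] [ 315.67505827 -708.37280266  860.94618361]
{'time': np.float64(0.1), 'joint_pos': array([-1.321,  0.131,  1.489, -0.   ,  1.523, -0.085]), 'dq': array([-0.001, -0.001, -0.003,  0.001, -0.   ,  0.002]), 'tau': array([ 1.0000e-03, -5.6134e+01, -4.9310e+01,  7.7000e-02,  2.9000e-02,
       -0.0000e+00]), 'tcp_pos': array([ 197.036, -566.151,  193.913]), 'orientation': array([-0.001,  0.986,  0.167, -0.   ]), 'contact_force': array([ 0.715,  0.159, -0.514]), 'ft_torque': array([-0.019,  0.002,  0.077]), 'grip_force': np.float64(0.0), 'grip_width': np.float64(93.076)}
```

View pics/scene0.png

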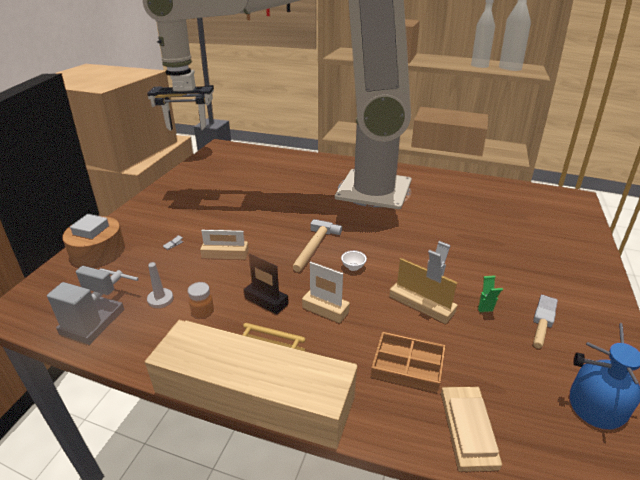

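View pics/side0.png

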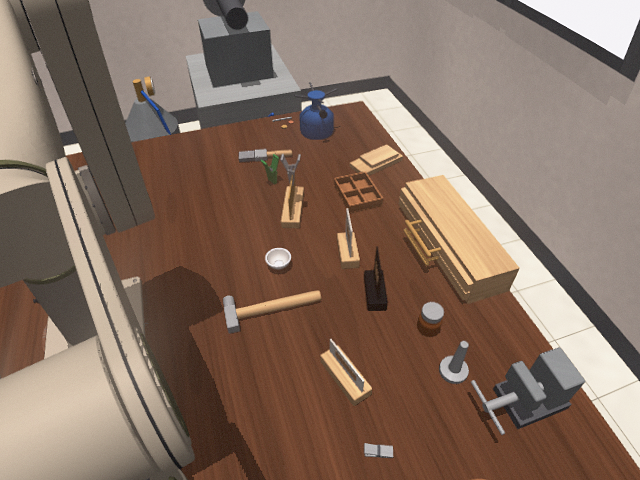

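The scene view shows the clip on the brass strip at about (437,262), the tall white card at (326,285), the black card at (265,280), and the green clip at (489,295). In the side view the clip is near (290,170) and the tall card near (349,230). Next I'll measure them.

```bash
cat > m.py <<'E'
from h import *
def rect(p):
    r=cv2.minAreaRect(p[:,:2].astype(np.float32)); return np.round(r[0],1),np.round(r[1],1),round(r[2],1)
A=[]
for n,boxes in (("scene",dict(rack=(385,235,462,325),card=(298,258,355,325))),("side",dict(rack=(272,150,312,230),card=(333,205,365,270)))):
    f=dict(np.load(f"{n}0.npz"));c=cloud(f);col=f["color"].astype(int)
    for k,(a,b,d,e) in boxes.items():
        P=c[b:e,a:d].reshape(-1,3);C=col[b:e,a:d].reshape(-1,3);g=~np.isnan(P[:,0]);P=P[g];C=C[g]
        print(n,k,"bench z",np.median(P[np.abs(P[:,2])<12][:,2]))
        top={"rack":25,"card":30}[k]
        q=P[np.abs(P[:,2]-top)<4]; print(" block top",rect(q),len(q))
        zr=(40,98) if k=="rack" else (45,118)
        q=P[(P[:,2]>zr[0])&(P[:,2]<zr[1])]
        m=np.median(q,0);q=q[np.linalg.norm(q[:,:2]-m[:2],axis=1)<80]
        l=cv2.fitLine(q[:,:2].astype(np.float32),cv2.DIST_HUBER,0,.01,.01).ravel();print(" plate",rect(q),"line",l.round(3),len(q))
        q=P[P[:,2]>(105 if k=="rack" else 108)];print(" top",rect(q),q.min(0).round(1),q.max(0).round(1),len(q))
        if k=="rack":
            for z0 in range(100,175,6):
                s=P[(P[:,2]>=z0)&(P[:,2]<z0+6)]
                if len(s)>3: print("  z",z0,rect(s),len(s))
E
python3 m.py
```

```text
scene rack bench z 1.5085627989781725
 block top (array([533.9, 232.3]), array([150.7,  53.5]), 70.3) 627
 plate (array([533.6, 231.6]), array([139.5,  12.6]), 70.6) line [3.58000e-01 9.34000e-01 5.34083e+02 2.33873e+02] 1180
 top (array([539.6, 249.3]), array([36.1, 51.4]), 70.2) [514.6 228.7 105.1] [565.9 271.2 169.5] 510
  z 100 (array([534.4, 231.6]), array([136.2,  14.5]), 72.1) 90
  z 106 (array([544.7, 250.2]), array([13.9, 36.7]), 1.2) 35
  z 112 (array([546.3, 250.1]), array([17.2, 37.1]), 3.9) 41
  z 118 (array([545.4, 250.3]), array([16.2, 38.7]), 4.4) 28
  z 124 (array([547.5, 252. ]), array([19.5, 36.7]), 13.4) 46
  z 130 (array([539.9, 250.2]), array([31.2, 24.9]), 67.5) 45
  z 136 (array([539.1, 250. ]), array([25.9, 30.8]), 68.9) 38
  z 142 (array([538.9, 250. ]), array([25.7, 35.6]), 69.6) 51
  z 148 (array([538.6, 250. ]), array([26. , 40.4]), 68.4) 57
  z 154 (array([539.9, 249.4]), array([27.4, 44.1]), 70.2) 55
  z 160 (array([539.5, 250.4]), array([25.6, 50.7]), 69.8) 51
  z 166 (array([540.1, 250.1]), array([26.6, 50.9]), 67.8) 56
scene card bench z 1.2737919676
[... 976 characters left out ...]
74.5) 43
  z 136 (array([539.7, 248.5]), array([18.7, 26.9]), 59.7) 8
  z 142 (array([538.2, 245.4]), array([25.3, 31.1]), 63.0) 15
  z 148 (array([539.2, 248.4]), array([24.3, 33.8]), 74.0) 13
  z 154 (array([539.5, 245.8]), array([27.6, 41.7]), 63.4) 13
  z 160 (array([539.9, 249.2]), array([30.5, 49.7]), 68.3) 25
  z 166 (array([539.1, 246.3]), array([28.2, 45.8]), 65.0) 12
side card bench z 0.5739148769477934
 block top (array([639.2,  76.5]), array([212.5,  56.5]), 68.6) 425
 plate (array([619.3,  26.4]), array([84. ,  3.4]), 79.0) line [2.16000e-01 9.76000e-01 6.17303e+02 1.90040e+01] 150
 top (array([620.3,  26. ]), array([80. ,  3.8]), 77.1) [610.1 -13.2 108. ] [630.7  65.1 123. ] 60
```

>>> {"fn": "jog_arm", "kwargs": {"series": [-1,1.34,-1.49,0,0,-1,2.68,-2.98,0,0,-1,4.02,-4.47,0,0,-1,5.36,-5.96,0,0,-1,6.7,-7.45,0,0]}}

```text
time: 0.6
tcp_pos: [294.1, -334.2, 194.3]
orientation: [-0.0, 0.986, 0.166, -0.0]
contact_force: [1.3, -0.4, 1.5]
grip_width: 93.1
grip_force: 0.0
```

>>> {"fn": "jog_arm", "kwargs": {"series": [-1,1.34,-1.49,0,0,-1,2.68,-2.98,0,0,-1,4.02,-4.47,0,0,-1,5.36,-5.96,0,0,-1,6.7,-7.45,0,0]}}

```text
time: 1.1
tcp_pos: [390.9, -103.7, 194.7]
orientation: [0.0, 0.986, 0.166, 0.0]
contact_force: [1.1, 0.1, 0.5]
grip_width: 92.9
grip_force: 0.0
```

>>> {"fn": "jog_arm", "kwargs": {"series": [-1,1.34,-1.49,0,0,-1,2.68,-2.98,0,0,-1,4.02,-4.47,0,0,-1,5.36,-5.96,0,0,-1,6.7,-7.45,0,0]}}

```text
time: 1.6
tcp_pos: [487.8, 127.0, 194.6]
orientation: [0.0, 0.986, 0.167, -0.0]
contact_force: [1.2, -0.8, 0.1]
grip_width: 93.4
grip_force: 0.0
```

>>> {"fn": "jog_arm", "kwargs": {"series": [-0.4,1.2,-1.3,0,-1,-0.4,2.4,-2.6,0,-2,-0.4,3.58,-3.96,0,-3,-0.4,3.58,-3.96,0,-4,-0.4,3.58,-3.96,0,-5]}}

```text
time: 2.1
tcp_pos: [539.0, 249.1, 193.2]
orientation: [-0.0, 0.868, 0.497, -0.001]
contact_force: [0.8, -0.6, 0.2]
grip_width: 65.3
grip_force: 0.0
```

>>> {"fn": "jog_arm", "kwargs": {"series": [-0.4,0,0,0,-1,-0.4,0,0,0,-1.3,-0.4,0,0,0,-1.3,-0.4,0,0,0,-1.3,-0.4,0,0,0,-1.3]}}

```text
time: 2.6
tcp_pos: [539.5, 247.6, 194.7]
orientation: [-0.0, 0.822, 0.57, -0.0]
contact_force: [0.3, -0.5, 0.5]
grip_width: 64.9
grip_force: 0.0
```

Run:
```python
from h import *
f=grab_frame("wrist");cv2.imwrite("pics/w1.png",f["color"]);np.savez("wrist1.npz",**f)
s=manip.get_state();print({k:np.round(v,3) for k,v in s.items()})
f=dict(np.load("scene0.npz"));c=cloud(f);col=f["color"].astype(int)
g=(col[...,1]>col[...,2]*1.5)&(col[...,1]>col[...,0]*1.5)&~np.isnan(c[...,0]);g[:, :465]=False
p=c[g];print(len(p),p.min(0),p.max(0))
```

```text
{'time': np.float64(2.65), 'joint_pos': array([ 0.344,  0.114,  1.507, -0.   ,  1.522,  0.701]), 'dq': array([-0.002, -0.001, -0.001,  0.001, -0.001, -0.007]), 'tau': array([ 2.1000e-02, -5.5075e+01, -4.9201e+01,  7.1000e-02, -3.6000e-02,
        2.2000e-02]), 'tcp_pos': array([539.563, 247.618, 194.748]), 'orientation': array([-0.   ,  0.822,  0.57 , -0.   ]), 'contact_force': array([ 0.223, -0.085,  0.117]), 'ft_torque': array([-0.021,  0.008,  0.009]), 'grip_force': np.float64(0.0), 'grip_width': np.float64(65.224)}
499 [4.53392675e+02 3.57381939e+02 2.94864771e-01] [534.37628681 403.93711015  86.38382189]
```

View pics/w1.png

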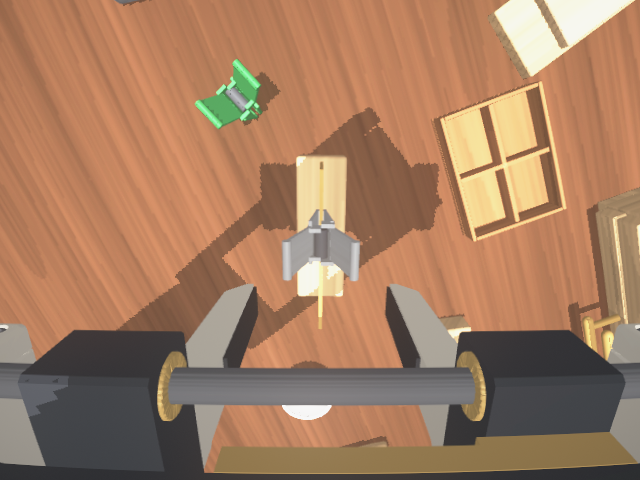

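The wrist view shows the strip running vertically at u≈321, between the fingers (tips at u≈250 and 390). The clip beads are at about (287,260) and (355,260). I'll check them by depth.

Run:
```python
from h import *
f=dict(np.load("wrist1.npz"));c=cloud(f);P=c[205:285,275:368].reshape(-1,3);P=P[~np.isnan(P[:,0])]
b=P[P[:,2]>155];print("beads",cv2.minAreaRect(b[:,:2].astype(np.float32)),b[:,2].max(),len(b))
b=P[P[:,2]>110];print("clip",cv2.minAreaRect(b[:,:2].astype(np.float32)))
for lo,hi,z0,z1 in((155,300,90,103),):
    Q=c[lo:hi+30,310:332].reshape(-1,3);Q=Q[(Q[:,2]>z0)&(Q[:,2]<z1)]
    l=cv2.fitLine(Q[:,:2].astype(np.float32),cv2.DIST_HUBER,0,.01,.01).ravel();print("strip",l,np.degrees(np.arctan2(l[1],l[0]))%180,np.median(Q[:,2]),len(Q))
s=manip.get_state();q=s["orientation"];print("tool y yaw",np.degrees(2*np.arctan2(q[2],q[1]))-90)
```

```text
beads ((539.6844482421875, 249.35458374023438), (26.58072280883789, 49.70314407348633), 69.1185073852539) 167.77270138576554 970
clip ((539.7849731445312, 249.53131103515625), (34.19782257080078, 49.59343719482422), 70.2739486694336)
strip [3.5846969e-01 9.3354136e-01 5.3495856e+02 2.3698825e+02] 68.99375 98.08758524582336 515
tool y yaw -20.479350608754885
```

>>> {"fn": "jog_arm", "kwargs": {"series": [-0.4,0.07,-0.02,0.6,0,-0.4,0.07,-0.02,1.2,0,-0.4,0.07,-0.02,1.88,0,-0.4,0.07,-0.02,1.88,0,-0.4,0.07,-0.02,1.88,0]}}

```text
time: 3.15
tcp_pos: [538.9, 249.2, 146.5]
orientation: [-0.0, 0.821, 0.571, -0.001]
contact_force: [-0.6, 0.7, 0.4]
grip_width: 65.0
grip_force: 0.0
```

>>> {"fn": "jog_arm", "kwargs": {"series": [0,0,0,0,0,0.2,0,0,0,0,0.4,0,0,0,0,0.6,0,0,0,0,1,0,0,0,0]}}

```text
time: 3.65
tcp_pos: [539.9, 249.6, 148.1]
orientation: [0.0, 0.821, 0.571, 0.0]
contact_force: [0.8, 0.5, 0.3]
grip_width: 29.8
grip_force: 0.0
```

>>> {"fn": "jog_arm", "kwargs": {"series": [1,0,0,0,0,1,0,0,0,0,1,0,0,0,0,1,0,0,0,0,1,0,0,0,0]}}

```text
time: 4.15
tcp_pos: [539.7, 249.5, 147.8]
orientation: [0.0, 0.821, 0.571, -0.0]
contact_force: [0.4, -0.5, -0.3]
grip_width: 0.6
grip_force: 0.0
```

Run:
```python
from h import *
a=grab_frame("scene");b=grab_frame("wrist")
np.savez("s2.npz",**a);np.savez("w2.npz",**b)
r=cv2.resize(a["color"][180:340,350:510],(480,480));w=cv2.resize(b["color"],(320,240))
o=np.zeros((480,800,3),np.uint8);o[:,:480]=r;o[:240,480:]=w;cv2.imwrite("pics/g2.png",o)
print(manip.get_state()["tcp_pos"],manip.get_state()["grip_width"])
```

```text
[539.76146599 249.51220465 147.86479225] 0.4041378901879815
```

View pics/g2.png

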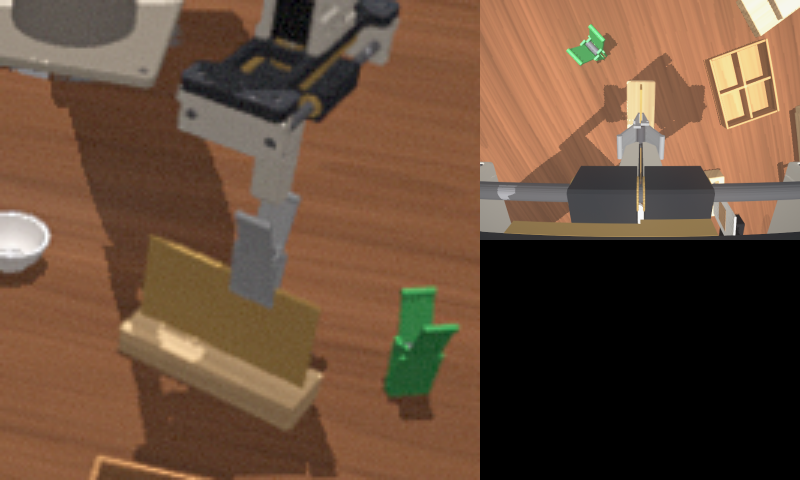

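The gripper shut to 0.4 mm without catching the beads, although the clip looks undisturbed. I'll look closer at where the fingers are relative to it.

Run:
```python
from h import *
f=dict(np.load("w2.npz"));c=cloud(f)
cv2.imwrite("pics/g3.png",cv2.resize(f["color"][200:480,200:440],(600,600*280//240*1)[:2]) if 0 else cv2.resize(f["color"][200:400,200:440],(720,600)))
for v in range(210,420,12): print(v,[tuple(int(x) if x==x else None for x in c[v,u]) for u in (285,300,312,320,330,352)])
e=dict(np.load("s2.npz"));c=cloud(e);P=c[225:285,420:455]
for v in range(232,285,5): print(v,[tuple(int(x) if x==x else None for x in P[v-225,u-420]) for u in (430,436,440,444,448)])
```

```text
210 [(510, 270, -1), (527, 269, 23), (537, 266, 24), (549, 278, 97), (552, 260, 23), (570, 248, 0)]
222 [(506, 259, -2), (523, 259, 22), (533, 255, 23), (546, 270, 97), (548, 250, 23), (566, 236, -1)]
234 [(501, 248, -1), (519, 249, 22), (539, 267, 107), (543, 262, 98), (550, 263, 108), (562, 225, -1)]
246 [(497, 236, -2), (515, 238, 23), (538, 263, 120), (543, 261, 120), (550, 262, 130), (558, 213, -2)]
258 [(492, 225, -2), (532, 264, 141), (535, 255, 119), (541, 257, 130), (546, 250, 116), (554, 202, -1)]
270 [(525, 266, 158), (529, 257, 140), (532, 247, 119), (539, 249, 130), (543, 243, 117), (558, 251, 151)]
282 [(524, 261, 162), (527, 250, 141), (530, 242, 125), (536, 242, 129), (540, 234, 117), (556, 245, 153)]
294 [(521, 255, 163), (533, 260, 181), (538, 259, 182), (541, 256, 178), (546, 255, 181), (556, 251, 180)]
306 [(519, 249, 163), (534, 260, 194), (538, 258, 193), (541, 255, 190), (546, 256, 194), (555, 252, 192)]
318 [(528, 262, 204), (534, 260, 204), (539, 259, 205), (541, 255, 201), (545, 255, 204), (554, 253, 205)]
330 [(529, 262, 214), (534, 260, 213), (539, 258, 21
[... 1056 characters left out ...]
 1)]
247 [(289, 222, 2), (282, 238, 1), (551, 251, 178), (522, 259, 161), (524, 267, 164)]
252 [(559, 233, 167), (520, 244, 144), (524, 252, 149), (526, 261, 151), (297, 272, 1)]
257 [(553, 234, 151), (561, 246, 159), (561, 254, 161), (528, 263, 140), (318, 274, 0)]
262 [(545, 236, 133), (552, 248, 140), (558, 256, 146), (534, 264, 132), (343, 276, 1)]
267 [(543, 237, 118), (549, 250, 126), (553, 258, 130), (538, 266, 121), (366, 278, 2)]
272 [(542, 239, 104), (547, 252, 111), (551, 260, 116), (389, 271, 0), (384, 280, -1)]
277 [(540, 241, 90), (545, 254, 96), (549, 262, 101), (545, 270, 101), (407, 282, 0)]
282 [(539, 243, 75), (537, 255, 77), (547, 264, 86), (550, 272, 91), (551, 280, 94)]
```

View pics/g3.png

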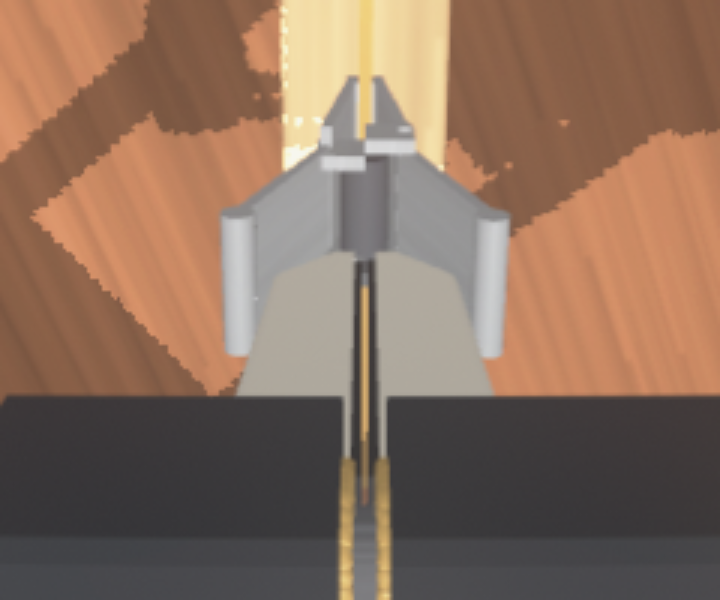

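The picture shows the shut fingers ending above the beads (tips at z≈175, bead tops at 168). The reported TCP is z=148, so I'll check the tip height in both captures.

Run:
```python
from h import *
for n in ("wrist1","w2"):
    f=dict(np.load(n+".npz"));c=cloud(f);print(n,"cam",(-f["R"].T@f["t"]).round(1))
    for us in ((235,245,250,254),(388,393,398,402)) if n=="wrist1" else ((305,312),(328,335)):
        for u in us: print(u,[(v,)+tuple(c[v,u].round(0)) for v in range(282,330,4)])
f=dict(np.load("s2.npz"));c=cloud(f)
d=(np.abs(c-np.array([540,250,180]))<[40,40,200]).all(-1)
for u in (438,440,442): print(u,[(v,)+tuple(c[v,u].round(0)) for v in range(234,256,2)])
f=grab_frame("side");np.savez("sd2.npz",**f);c=cloud(f)
P=c.reshape(-1,3);P=P[(np.abs(P[:,0]-540)<60)&(np.abs(P[:,1]-250)<40)]
for z in range(140,290,6):
    q=P[(P[:,2]>=z)&(P[:,2]<z+6)]
    if len(q):print(z,len(q),q.min(0).round(0)[:2],q.max(0).round(0)[:2])
```

```text
wrist1 cam [567.9 323.6 382.9]
235 [(282, np.float64(417.0), np.float64(203.0), np.float64(-1.0)), (286, np.float64(414.0), np.float64(198.0), np.float64(-2.0)), (290, np.float64(504.0), np.float64(270.0), np.float64(224.0)), (294, np.float64(505.0), np.float64(270.0), np.float64(229.0)), (298, np.float64(505.0), np.float64(269.0), np.float64(232.0)), (302, np.float64(506.0), np.float64(269.0), np.float64(237.0)), (306, np.float64(507.0), np.float64(269.0), np.float64(241.0)), (310, np.float64(508.0), np.float64(269.0), np.float64(245.0)), (314, np.float64(509.0), np.float64(268.0), np.float64(248.0)), (318, np.float64(510.0), np.float64(268.0), np.float64(252.0)), (322, np.float64(510.0), np.float64(267.0), np.float64(255.0)), (326, np.float64(510.0), np.float64(267.0), np.float64(257.0))]
245 [(282, np.float64(427.0), np.float64(199.0), np.float64(-1.0)), (286, np.float64(507.0), np.float64(268.0), np.float64(219.0)), (290, np.float64(509.0), np.float64(269.0), np.float64(225.0)), (294, np.float64(509.0), np.float64(268.0), np.float64(229.0)), (298, np.float64(510.0), np.float64(26
[... 10418 characters left out ...]
18. 229.] [554. 264.]
158 9 [514. 233.] [563. 264.]
164 31 [514. 226.] [566. 271.]
170 10 [530. 239.] [547. 248.]
176 19 [526. 235.] [549. 247.]
182 26 [523. 234.] [556. 249.]
188 25 [523. 235.] [555. 247.]
194 26 [524. 236.] [555. 245.]
200 25 [522. 234.] [556. 248.]
206 27 [522. 233.] [555. 247.]
212 31 [522. 235.] [556. 251.]
218 25 [521. 236.] [556. 251.]
224 33 [521. 233.] [556. 251.]
230 32 [521. 232.] [555. 255.]
236 29 [521. 234.] [555. 248.]
242 5 [524. 234.] [552. 244.]
248 1 [534. 243.] [534. 243.]
254 7 [506. 216.] [540. 238.]
260 47 [485. 210.] [565. 242.]
266 69 [481. 210.] [573. 244.]
272 79 [481. 210.] [580. 274.]
278 129 [502. 210.] [579. 259.]
284 84 [491. 210.] [596. 285.]
```

Reported TCP z runs about 23.5 mm below the true fingertips, while x and y agree. I'll open just above the clip, then go down the missing 23.5 mm.

>>> {"fn": "jog_arm", "kwargs": {"series": [1,0,0,-0.4,0,-0.4,0,0,-0.4,0,-0.4,0,0,-0.4,0,-0.4,0,0,-0.4,0,-0.4,0,0,-0.4,0]}}

```text
time: 4.8
tcp_pos: [539.6, 249.5, 157.6]
orientation: [-0.0, 0.821, 0.571, -0.0]
contact_force: [-0.9, -0.2, -0.8]
grip_width: 28.0
grip_force: 0.0
```

>>> {"fn": "jog_arm", "kwargs": {"series": [-0.4,0,0,0,0,-0.4,0,0,0,0,-0.4,0,0,0,0,-0.4,0,0,0,0,-0.4,0,0,0,0]}}

```text
time: 5.3
tcp_pos: [539.7, 249.5, 157.8]
orientation: [-0.0, 0.821, 0.571, -0.0]
contact_force: [0.5, -0.4, -0.2]
grip_width: 64.1
grip_force: 0.0
```

>>> {"fn": "jog_arm", "kwargs": {"series": [-0.4,0,0,0.4,0,-0.4,0,0,0.8,0,-0.4,0,0,1.2,0,-0.4,0,0,1.34,0,-0.4,0,0,1.34,0]}}

```text
time: 5.8
tcp_pos: [538.9, 249.2, 122.9]
orientation: [-0.0, 0.821, 0.571, -0.001]
contact_force: [-0.1, -0.3, -0.4]
grip_width: 65.1
grip_force: 0.0
```

>>> {"fn": "jog_arm", "kwargs": {"series": [0,0,0,0,0,0.2,0,0,0,0,0.4,0,0,0,0,0.6,0,0,0,0,1,0,0,0,0]}}

```text
time: 6.3
tcp_pos: [539.8, 249.5, 124.5]
orientation: [0.0, 0.821, 0.571, 0.0]
contact_force: [-0.2, 0.1, 0.3]
grip_width: 30.0
grip_force: 9.7
```

>>> {"fn": "jog_arm", "kwargs": {"series": [1,0,0,0,0,1,0,0,0,0,1,0,0,0,0,1,0,0,0,0,1,0,0,0,0]}}

```text
time: 6.8
tcp_pos: [539.8, 249.5, 124.3]
orientation: [0.0, 0.821, 0.571, 0.0]
contact_force: [0.4, 0.0, -0.8]
grip_width: 19.6
grip_force: 30.0
```

Run:
```python
from h import *
a=grab_frame("scene");b=grab_frame("wrist")
np.savez("s3.npz",**a);np.savez("w3.npz",**b)
o=np.zeros((480,800,3),np.uint8);o[:,:400]=cv2.resize(a["color"][190:310,380:480],(400,480));o[:,400:]=cv2.resize(b["color"][200:400,237:403],(400,480));cv2.imwrite("pics/g4.png",o)
s=manip.get_state();print(s["tcp_pos"],s["grip_width"],s["grip_force"])
```

```text
[539.73652928 249.53266956 124.32564105] 19.32069607979715 29.962218403816223
```

View pics/g4.png

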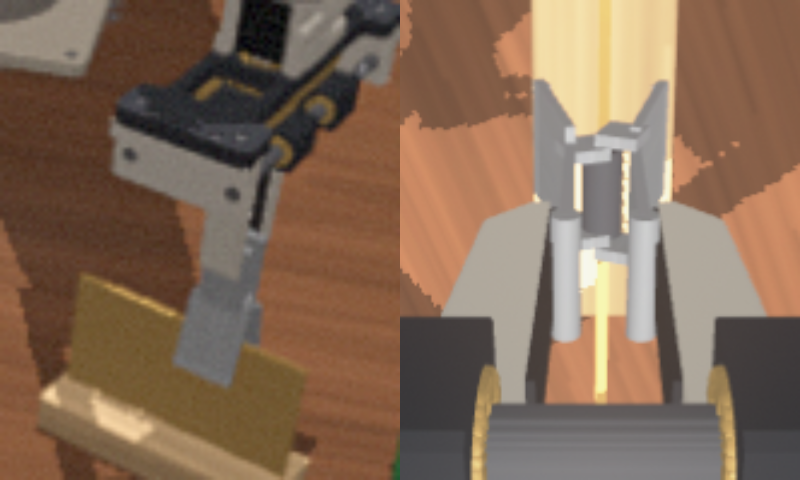

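The clip is held wide open: opening 19.4 mm, 30 N, with the jaws parted either side of the strip. I'll lift it.

>>> {"fn": "jog_arm", "kwargs": {"series": [1,0,0,-0.3,0,1,0,0,-0.7,0,1,0,0,-1.2,0,1,0,0,-1.9,0,1,0,0,-2.6,0]}}

```text
time: 7.4
tcp_pos: [540.0, 249.6, 191.3]
orientation: [0.0, 0.821, 0.571, 0.001]
contact_force: [0.1, 0.6, -1.5]
grip_width: 19.7
grip_force: 30.0
```

>>> {"fn": "jog_arm", "kwargs": {"series": [1,0,0,0,0,1,0,0,0,0,1,0,0,0,0]}}

```text
time: 7.7
tcp_pos: [539.3, 249.4, 188.5]
orientation: [-0.0, 0.821, 0.571, -0.001]
contact_force: [0.0, 0.5, -0.9]
grip_width: 19.6
grip_force: 30.0
```

Run:
```python
from h import *
s=manip.get_state();T=s["tcp_pos"];q=s["orientation"];print(T,q,s["grip_width"],s["grip_force"])
a=np.arctan2(q[2],q[1])*2;X=np.array([np.cos(a),np.sin(a)]);Y=np.array([np.sin(a),-np.cos(a)])
print("toolx",X,"tooly",Y)
for n in("scene","side","wrist"):
    f=grab_frame(n);np.savez(n+"4.npz",**f);c=cloud(f);P=c.reshape(-1,3);P=P[~np.isnan(P[:,0])]
    L=np.c_[(P[:,:2]-T[:2])@X,(P[:,:2]-T[:2])@Y,P[:,2]]
    L=L[(abs(L[:,0])<35)&(abs(L[:,1])<35)&(L[:,2]>115)&(L[:,2]<250)]
    print(n)
    for z in range(116,246,5):
        m=L[(L[:,2]>=z)&(L[:,2]<z+5)]
        if len(m): print(z,len(m),m.min(0).round(1)[:2],m.max(0).round(1)[:2])
d=np.array([620-T[0],26.5-T[1]]);print("delta tool x,y in units",d@X/25,d@Y/25)
```

```text
[539.29595851 249.36297876 188.47401994] [-1.60156208e-04  8.21230938e-01  5.70595646e-01 -5.73055955e-04] 19.627830598941483 29.962214827537537
toolx [0.34884099 0.93718193] tooly [ 0.93718193 -0.34884099]
scene
141 1 [ 2.8 12. ] [ 2.8 12. ]
146 36 [-16.7 -20.2] [16.8 18.3]
151 45 [-18.2 -17.7] [17.3 19.4]
156 40 [-17.8 -17.4] [16.6 17.3]
161 50 [-17.8 -15.8] [16.7 18.8]
166 41 [-18.4 -14.9] [17.7 14.6]
171 44 [-17.6 -12.7] [17.3 14.4]
176 43 [-17.4 -10.5] [16.6 13.6]
181 44 [-17.4 -10.6] [17.  12.2]
186 41 [-17.1 -10.4] [15.9  9.8]
191 39 [-16.7  -8.4] [15.1  9.5]
196 29 [-13.3  -9.7] [13.8 10.4]
201 34 [-12.  -10.5] [13.  10.6]
206 27 [-13.2  -8.9] [14.  10.4]
211 18 [ -7.  -11.5] [13.  16.5]
216 18 [-6.9 -9.6] [13.1 21.2]
221 35 [ -8.7 -24.5] [12.5 24.7]
226 46 [ -9.4 -23.5] [13.3 25.8]
231 42 [ -9.9 -24.3] [10.3 25.9]
236 36 [ -8.6 -25.2] [ 9.9 26.5]
241 38 [ -8.4 -25.6] [ 9.4 27.6]
side
141 1 [-9.1 17.5] [-9.1 17.5]
146 14 [-17.9 -18.7] [18.6 17.4]
151 9 [-18.3 -15.2] [13.3 16. ]
156 8 [-17.9 -14.9] [17.6 15.3]
161 8 [-18.  -14.6] [ 9.4 14.5]
166 9 [-17.6 -11.7] [ 9.9 13.5]
171
[... 549 characters left out ...]
2]
151 140 [-17.9 -17.9] [16.7 15.9]
156 125 [-16.4 -16.5] [16.7 14.9]
161 145 [-13.9 -15.1] [16.6 13.6]
166 134 [-12.4 -14.2] [16.7 12.6]
171 123 [ -9.7 -12.6] [16.8 11.3]
176 139 [-14.5 -11.7] [16.7 10.6]
181 436 [-14.5 -11.2] [16.9 10.5]
186 738 [-17.4  -9.8] [15.9  8.6]
191 38 [-2.  -8.9] [15.1  8.4]
196 46 [ 3.8 -8.8] [12.6  8.6]
201 38 [ 2.9 -8.5] [12.7  8.6]
206 76 [  6.5 -14.2] [12.8 15.1]
211 161 [  6.7 -20.7] [12.8 21.5]
216 285 [  6.4 -23.8] [12.8 23.9]
221 456 [-13.5 -24.1] [12.9 24.2]
226 1527 [-14.3 -24.5] [13.  24.4]
231 389 [ -8.1 -24.9] [ 9.1 24.6]
236 455 [ -8.7 -24.9] [ 9.3 24.9]
241 530 [ -9.3 -25.5] [ 9.1 25.4]
delta tool x,y in units -7.228411149868277 6.135124418799353
```

>>> {"fn": "jog_arm", "kwargs": {"series": [1,-0.8,0.7,0,-0.2,1,-2.0,1.7,0,-0.4,1,-3.2,2.7,0,-0.6,1,-4.2,3.6,0,-0.8,1,-5.2,4.4,0,-0.97]}}

```text
time: 8.35
tcp_pos: [597.6, 87.8, 188.6]
orientation: [-0.0, 0.78, 0.625, -0.0]
contact_force: [0.4, 0.6, 0.1]
grip_width: 20.0
grip_force: 30.0
```

>>> {"fn": "jog_arm", "kwargs": {"series": [1,0,0,0,0,1,0,0,0,0,1,0,0,0,0]}}

```text
time: 8.65
tcp_pos: [597.0, 90.1, 188.9]
orientation: [-0.0, 0.781, 0.625, -0.0]
contact_force: [-0.0, -0.5, -1.3]
grip_width: 19.8
grip_force: 30.0
```

```bash
cat > n.py <<'E'
from h import *
s=manip.get_state();T=s["tcp_pos"];q=s["orientation"];print(T,s["grip_width"],s["grip_force"],s["contact_force"])
a=np.arctan2(q[2],q[1])*2;X=np.array([np.cos(a),np.sin(a)]);Y=np.array([np.sin(a),-np.cos(a)])
print("tool x yaw",np.degrees(a))
f=grab_frame("wrist");np.savez("wn.npz",**f);cv2.imwrite("pics/wn.png",f["color"]);c=cloud(f);P=c.reshape(-1,3);P=P[~np.isnan(P[:,0])]
card=P[(np.abs(P[:,0]-620)<25)&(np.abs(P[:,1]-26.5)<50)&(P[:,2]>112)&(P[:,2]<124)]
L=(card[:,:2]-[620,26.5]);card=card[np.abs(L@[.976,-.217])<6]
if len(card)>20:
    print("card",cv2.minAreaRect(card[:,:2].astype(np.float32)),len(card),card[:,2].max(),np.median(card[:,2]))
d=np.array([620-T[0],26.5-T[1]]);print("delta units",d@X/25,d@Y/25)
E
python3 n.py
```

```text
[597.0374194   90.11487849 188.91122952] 19.82336008708059 29.962659180164337 [-0.02010714 -0.47816976 -1.34432146]
tool x yaw 77.35233278394007
card ((626.6683349609375, 55.317962646484375), (20.529367446899414, 3.243814706802368), 77.23025512695312) 125 119.77421048723565 118.05095414986775
delta units -2.281739439386814 1.453367719765063
```

>>> {"fn": "jog_arm", "kwargs": {"series": [1,-0.4,0.4,0,0,1,-1.0,0.8,0,0,1,-1.7,1.2,0,0,1,-2.28,1.45,0,0,1,-2.28,1.45,0,0]}}

```text
time: 9.2
tcp_pos: [620.8, 23.0, 189.2]
orientation: [0.0, 0.782, 0.624, -0.0]
contact_force: [-0.6, -0.8, -0.4]
grip_width: 19.6
grip_force: 30.0
```

>>> {"fn": "jog_arm", "kwargs": {"series": [1,0,0,0,0,1,0,0,0,0,1,0,0,0,0]}}

```text
time: 9.5
tcp_pos: [620.3, 26.4, 189.4]
orientation: [-0.0, 0.781, 0.625, 0.0]
contact_force: [0.7, 0.8, -0.0]
grip_width: 19.5
grip_force: 30.0
```

```bash
python3 n.py
python3 - <<'E'
from h import *
s=manip.get_state();T=s["tcp_pos"];X=np.array([.2189,.9757]);Y=np.array([.9757,-.2189])
for n in("scene","side","wrist"):
    f=grab_frame(n);np.savez(n+"5.npz",**f);c=cloud(f);P=c.reshape(-1,3);P=P[~np.isnan(P[:,0])]
    L=np.c_[(P[:,:2]-T[:2])@X,(P[:,:2]-T[:2])@Y,P[:,2]]
    L=L[(abs(L[:,0])<45)&(abs(L[:,1])<35)&(L[:,2]>100)&(L[:,2]<196)]
    print(n)
    for z in (100,104,108,112,116,120,124,138,140,142,144,146,148,150,154,158,162):
        m=L[(L[:,2]>=z)&(L[:,2]<z+2)]
        if len(m): print(z,len(m),m.min(0).round(1)[:2],m.max(0).round(1)[:2])
E
```

```text
[620.25523816  26.40048866 189.38139094] 19.516885286498773 29.96275305747986 [ 0.68173668  0.75000364 -0.04947388]
tool x yaw 77.38534946873762
card ((623.9027099609375, 42.093387603759766), (46.62122344970703, 2.2699697017669678), 77.32373809814453) 240 120.39786032656491 118.20807805108288
delta units 0.0016546823812391847 -0.010832380567131188
scene
100 21 [-38.6  -2.3] [39.2  2.7]
104 23 [-36.   -2.7] [39.6  2.5]
108 23 [-29.1  -2.3] [39.   1.5]
112 27 [-40.3  -2.2] [38.1  1.8]
116 26 [-36.5  -1.8] [35.3  2.4]
120 33 [-37.7  -3.8] [38.6  1.9]
124 1 [17.2  2.8] [17.2  2.8]
146 1 [  3.5 -20.6] [  3.5 -20.6]
148 11 [-15.6 -19. ] [14.4 17.5]
150 19 [-11.6 -17.8] [17.7 18.5]
154 26 [-16.  -17.9] [16.9 18.1]
158 16 [-16.3 -15.3] [15.9 15.9]
162 14 [-15.1 -14.6] [16.6 14.7]
side
100 2 [-39.8  -1.5] [-10.   -0.9]
104 3 [-40.2  -1.1] [28.9  1.3]
108 2 [29.8 -1.2] [34.3 -0.5]
112 3 [-38.6  -1.3] [-1.7 -0.7]
116 7 [-39.8  -1.5] [32.4  1.2]
120 18 [-37.4  -1.6] [36.3  1.8]
146 4 [-10.2 -19.1] [11.9 17.7]
148 4 [-15.3 -18.3] [17.3 17.1]
150 8 [-12.9 -19. ] [11.6 13.8]
154 5 [-15.6 -17. ] [12.7 14.2]
158 6 [-16.5 -16.6] [14.6 15.3]
162 2 [ -7.7 -15.3] [  7.  -14.9]
wrist
100 3 [39.3 -1. ] [39.4  0.6]
104 4 [39.1 -0.9] [39.3  1.3]
108 2 [39.2 -0.9] [39.3 -0.2]
112 1 [39.1 -0.2] [39.1 -0.2]
116 94 [-5.9 -1. ] [39.   1.3]
120 2 [9.9 0.5] [34.4  1.3]
144 23 [-17.6  15.2] [16.2 18.1]
146 82 [-18.  -19.6] [16.6 17.8]
148 81 [-17.7 -19. ] [16.6 17.2]
150 49 [-17.2 -18.3] [16.9 16.4]
154 50 [-16.9 -17.3] [16.6 15.5]
158 52 [-16.5 -16. ] [16.5 14.6]
162 58 [-14.4 -15.4] [16.8 13.8]
```

View pics/wn.png

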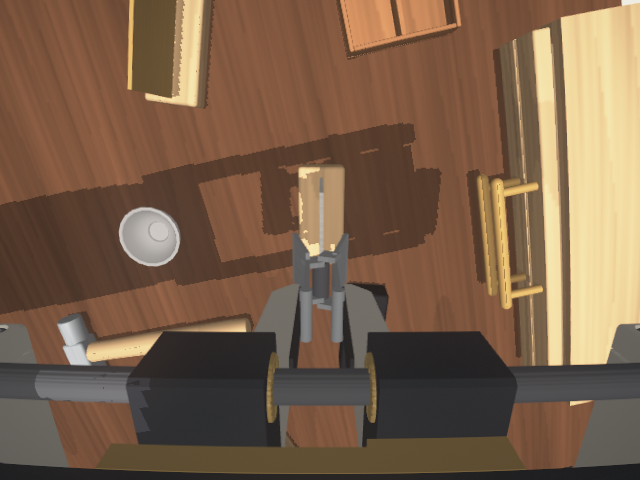

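The clip sits centred over the card within 1 mm, and the black card is clear. I'll lower it 39.5 mm slowly.

>>> {"fn": "jog_arm", "kwargs": {"series": [1,0,0.02,0.2,0,1,0,0.02,0.5,0,1,0,0.02,0.8,0,1,0,0.02,1.0,0,1,0,0.02,1.2,0]}}

```text
time: 10.2
tcp_pos: [620.5, 25.6, 158.4]
orientation: [-0.0, 0.781, 0.625, -0.0]
contact_force: [0.0, -0.2, -0.8]
grip_width: 19.9
grip_force: 30.0
```

>>> {"fn": "jog_arm", "kwargs": {"series": [1,0,0,0.15,0,1,0,0,0.3,0,1,0,0,0.38,0,1,0,0,0.38,0,1,0,0,0.38,0]}}

```text
time: 10.7
tcp_pos: [621.0, 25.7, 150.0]
orientation: [0.0, 0.781, 0.625, 0.0]
contact_force: [-0.2, 0.1, -0.6]
grip_width: 19.2
grip_force: 30.0
```

>>> {"fn": "jog_arm", "kwargs": {"series": [1,0,0,0,0,1,0,0,0,0,1,0,0,0,0,1,0,0,0,0,1,0,0,0,0]}}

```text
time: 11.2
tcp_pos: [620.9, 25.7, 149.9]
orientation: [0.0, 0.781, 0.625, 0.0]
contact_force: [0.1, -0.8, -0.7]
grip_width: 19.4
grip_force: 30.0
```

Run:
```python
from h import *
s=manip.get_state();T=s["tcp_pos"];print(T,s["grip_width"],s["grip_force"],s["contact_force"],abs(s["dq"]).max())
X=np.array([.2189,.9757]);Y=np.array([.9757,-.2189])
im=[]
for n,(a,b) in(("scene",(285,215)),("side",(308,165)),("wrist",(280,180))):
    f=grab_frame(n);c=cloud(f);P=c.reshape(-1,3);P=P[~np.isnan(P[:,0])]
    im.append(cv2.resize(f["color"][b:b+120,a:a+80],(266,400)))
    L=np.c_[(P[:,:2]-T[:2])@X,(P[:,:2]-T[:2])@Y,P[:,2]]
    L=L[(abs(L[:,0])<20)&(abs(L[:,1])<30)&(L[:,2]>60)&(L[:,2]<150)]
    print(n)
    for nm,m in (("-y",L[L[:,1]<-5]),("card",L[(abs(L[:,1])<4)&(L[:,2]<123)]),("+y",L[L[:,1]>5])):
        if len(m): print(nm,len(m),"zmin",np.sort(m[:,2])[:6].round(1),"y",m[:,1].min().round(1),m[:,1].max().round(1),"ymed",np.median(m[:,1]).round(1))
cv2.imwrite("pics/fin.png",np.hstack(im))
```

```text
[620.87696819  25.65368499 149.90355797] 19.39631562665472 29.96272623538971 [ 0.14808069 -0.83031262 -0.6960317 ] 0.0034043890755031205
scene
-y 58 zmin [109.3 109.5 109.9 110.9 111.5 112.3] y -19.6 -7.0 ymed -13.8
card 233 zmin [60.  60.1 60.3 60.4 60.8 61.1] y -3.9 2.9 ymed -0.5
+y 269 zmin [107.6 108.4 108.8 109.1 109.2 109.6] y 5.4 18.9 ymed 11.5
side
-y 87 zmin [107.1 107.1 107.7 107.9 108.7 109.6] y -19.3 -6.5 ymed -13.4
card 62 zmin [61.8 62.9 63.8 64.1 65.1 66. ] y -2.7 1.5 ymed -2.0
+y 27 zmin [108.3 109.5 111.  112.7 114.1 114.8] y 6.2 17.5 ymed 9.9
wrist
-y 670 zmin [105.4 106.5 106.6 106.8 106.8 106.8] y -19.6 -5.2 ymed -13.8
card 105 zmin [116.9 116.9 117.  117.1 117.1 117.1] y -2.2 0.4 ymed -0.9
+y 547 zmin [104.9 105.1 105.4 105.5 105.6 105.8] y 5.0 18.0 ymed 13.1
```

View pics/fin.png

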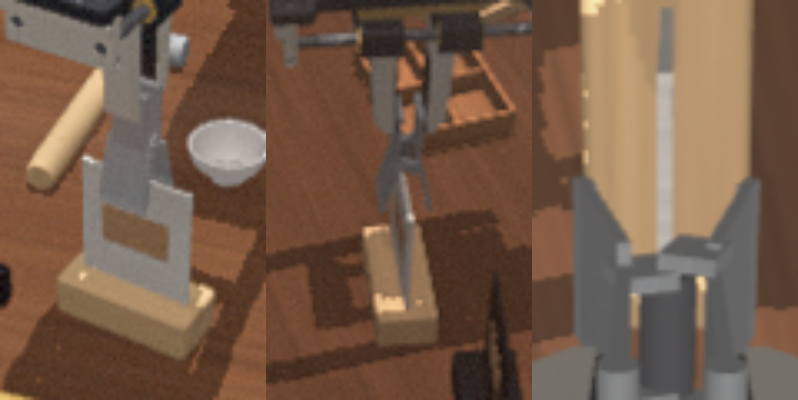

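>>> {"fn": "jog_arm", "kwargs": {"series": [1,0,0,0.08,0,1,0,0,0.08,0,1,0,0,0.08,0,1,0,0,0.08,0,1,0,0,0.08,0]}}

```text
time: 11.85
tcp_pos: [620.9, 25.6, 147.9]
orientation: [0.0, 0.781, 0.625, 0.0]
contact_force: [-0.6, 0.1, -1.0]
grip_width: 19.5
grip_force: 30.0
```

>>> {"fn": "jog_arm", "kwargs": {"series": [1,0,0,0,0,1,0,0,0,0,1,0,0,0,0,1,0,0,0,0,1,0,0,0,0]}}

```text
time: 12.35
tcp_pos: [620.8, 25.7, 147.8]
orientation: [-0.0, 0.781, 0.625, -0.0]
contact_force: [-1.0, 1.2, -0.3]
grip_width: 19.5
grip_force: 30.0
```

```bash
python3 -c "
from h import *
s=manip.get_state();print(s['grip_width'],s['grip_force'],s['contact_force'],abs(s['dq']).max());print(workorder.job_done())"
```

```text
19.49481436316607 29.96273696422577 [-0.99293451  1.15540376 -0.30217226] 0.002231613542597962
the job is handed in; nothing more can be done
None
```

I handed the job in with the gripper holding the clip wide open over the middle of the tall card's top edge, the jaws about 14–15 mm down either side and clear of both faces, and the arm still at 12.4 s; no verdict came back.

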